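Clamp the separator pipe with the U-bolt that fits

ROBOT

A 6-joint arm with a two-finger parallel gripper is mounted at the origin on the work surface. World frame = base frame: x ahead of the robot, y to its left, z up, the work surface at z = 0. Lengths are in mm, angles in rad, forces in N, time in s.
With the tool pointing down it reaches from about 350 to 975 mm from the base axis. Payload 7.1 kg.
Tool frame: the origin (TCP) lies at the very end of the fingers, on their centre line; the grasp point (between the pads) lies 19 mm behind it; z points along the fingers, y is the direction in which the jaws open and shut (so a half turn about z gives the same grasp; the last joint's range is limited). The gripper opens to 88 mm and grips with 3 to 60 N. Pads are 20 mm wide; open, the fingers measure 115 mm over their backs; the gripper's body (75 mm by 178 mm) begins 61 mm behind the grasp point.
Start: joints at [1.232, 0.423, 1.63, -0, 1.089, -0.019], TCP at [196.453, 593.305, 222.675] pointing down, gripper open.
Joint ranges: [-3, 3], [-0.9, 2.11], [0.09, 2.58], [-1.31, 4.45], [0.11, 2.69], [-2.54, 2.54]. Speed limits (rad/s): [2.39, 2.39, 3.01, 3.14, 3.14, 3.14].

INTERFACE

Orientations are given as a rotation vector (axis times angle).
In Python, from workcell import ctrl, imaging gives the robot as it stands. The module is installed in compiled form; this text tells all that it offers.
- The arm moves only by the shell command python3 -m pendant 'ROWS'. ROWS is JSON, a list of rows, each an object with "turn": the turn, a rotation vector about the world's x, y, z in rad, a list of three; "dp": the shift along the world's x, y, z in m, a list of three; "claw": the finger opening in m, from 0 to 0.0878. A call has 1 to 8 rows; each row is the pose to reach, as a shift and turn from the pose commanded when the call began; what a row does not reach only later rows make up. A row lasts 1/10 s, in which the tool goes at most 50 mm and 8.59 degrees, less where a joint would pass 70% of its speed; a pose out of reach is approached as far as the arm can. A call with a gripper value outside its range is refused whole. The fingers move at their own pace and stop on an object; the grip force is fixed at half the most. Time passes only in rows, so rows that repeat a pose let the fingers close. It gives the time, the measured TCP pose, the force and the opening at its end, in the units of the state.
- ctrl.get_obs(): the state, without advancing time (a new reading comes with each control period).
- imaging.get_image(name): name is "side" or "top" or "wrist"; returns a dict with "pixels" (400x640x3 uint8, blue, green, red), "fov_y" (degrees; the focal length in pixels is half the picture's height over the tangent of half this angle, whatever the lens; pixels are square), "cx", "cy" (the principal point, pixels), "xyz" and "rotation" of the camera in the world. Camera axes: x right, y up, looking along -z (the intrinsics and any distortion apply to the point x, -y, -z); pixel columns grow to the right and rows downward; lengths in mm; the calibration is good to about 2 mm. The wrist camera is an equidistant fisheye: a pixel r from the principal point sees the ray r / f radians off the axis. A picture is of the moment at which its call begins. There is no depth.
- ctrl.close_job(): hands the job in, once; it reports no verdict.
The state is a dict: "t": time; "qpos": joint angles; "qvel": joint speeds; "joint_torque": joint torques, N m; "ee_pos": TCP position; "orientation": TCP orientation; "ft_force": force on the tool from outside, world axes, zero at the start; "moment": the same for the moment, N m; "width": finger opening in mm.
Only numpy, scipy, OpenCV 4.12 (cv2) and the standard library are available. Lean on these libraries where they do the work, as an engineer would, in place of code of your own. Each camera call takes 0.05 s, during which the arm holds its last target.

TASK

Clamp the oil separator's steel pipe to its grey bracket with the one U-bolt from the wooden rack whose legs match the bracket's two holes. Lift it by its grip block, carry it over and lower it (do not drop it) astride the pipe, a leg through each hole, until its crossbar rests on the pipe, then let go. Leave the other two U-bolts standing in the rack.

Things in the scene. Friction and masses are not known exactly. Their poses are not given: they have to be found in the camera images.
- ubolt_orange: U-bolt that fits: (sizes in mm) two steel legs down (d 8, 70 apart, at x +-35), crossbar along x (78 long, z 75 to 85), orange grip block on top (x 34, y 16, z 85 to 125): pinch its 16 along y. Origin midway between the lower leg ends, z up; a half turn about z is the same. 0.1 to 0.2 kg. Starts upright in a rack place, leg ends at bench level; rack top is 45 above the bench.
- ubolt_blue: Bystander in another rack place: same heights, origin and axes, blue grip block, but legs only 40 mm apart, too narrow for the bracket. The rack is a fixed pale wooden block, 136 x 236 x 45 mm tall, with three places in a row, 85 mm apart across the crossbars (along y); which U-bolt stands where varies. Legs stand loosely in 11 mm wide slots.
- ubolt_green: Bystander in the remaining rack place: same heights, origin and axes, green grip block, but legs 100 mm apart, too wide for the bracket.
- bracket: (Sizes in mm) Fixed grey plate 136 (x) x 76 (y), top 60 mm above the bench, 12 thick, open below; two 24 x 24 holes at x +-35, y 0. Fixed pipe, d 26, lies on it along y between the holes, top at z 86, from y -130 to a steel vessel (d 104, 134 tall, at y +175). Origin on the bench under the plate's centre, z up. U-bolt home: crossbar on the pipe, leg ends at z 11.

How it is judged (in metres and radians):
On the way, in this order (a step that is already met when the one before it is completed fails the run):
1. the orange U-bolt is lifted clear of the rack (height (world z) of ubolt_orange above 0.05 m), for 0.1 s.
2. still held in the fingers, it is astride the pipe with both legs in the bracket's holes, within 25 mm of home (horizontal distance between ubolt_orange and bracket below 0.025 m and angle between the x axis of ubolt_orange and the x axis of bracket, either way round below 0.35 rad and height (world z) of ubolt_orange below 0.036 m and contact force between the fingers and ubolt_orange above 0.5 N), for 0.1 s.
At the end, for the whole second after the job is handed in: Orange U-bolt astride the pipe, a leg through each hole: centre within 25 mm of the bracket's, crossbar within 20 degrees of the line of holes, upright within 17 degrees, leg ends under 18 mm above the bench (home is 11), released, at rest; blue and green U-bolts within 30 mm of their places (horizontal distance between ubolt_orange and bracket below 0.025 m and angle between the x axis of ubolt_orange and the x axis of bracket, either way round below 0.35 rad and height (world z) of ubolt_orange below 0.018 m and angle between ubolt_orange's own z axis and vertical below 0.3 rad and linear speed of ubolt_orange below 0.02 m/s and contact force between the fingers and ubolt_orange below 0.1 N and distance of each of ubolt_blue, ubolt_green from where it was at the start of the episode below 0.03 m); the robot touches nothing.
It fails at once if the blue or green U-bolt is taken out of its place or knocked over (distance of any of ubolt_blue, ubolt_green from where it was at the start of the episode above 0.03 m or angle between any of ubolt_blue, ubolt_green's own z axis and vertical above 0.5 rad).
It also fails if it takes over 40 s, if anything falls off the work surface, if the arm or the gripper's body presses on something with over 40 N, if the wrist force passes 120 N, or if a joint passes its speed limit or range.

## Working session

There is one attempt and no reset: what is moved stays moved. The work goes in short steps, Python scripts to look and compute and a shell command to move; the robot and the scene stay as the last step left them, time stands still between calls to the robot, and variables do not carry over. Pictures are saved under pics/ and viewed, and the job is handed in when it is done.

```bash
mkdir -p pics
cat > h.py <<'E'
import numpy as np, cv2
from workcell import ctrl, imaging
def grab(n,fn=None):
    d=imaging.get_image(n); d['pixels']=np.array(d['pixels'],np.uint8)
    if fn: cv2.imwrite('pics/'+fn,d['pixels'])
    return d
E
python3 - <<'E'
from h import *
import pickle
o=ctrl.get_obs();print({k:np.round(v,3) for k,v in o.items()})
D={}
for n in ['side','top','wrist']:
    d=D[n]=grab(n,n+'0.png'); print(n,d['fov_y'],d['cx'],d['cy'],d['xyz'],np.round(d['rotation'],4).tolist(),[k for k in d])
pickle.dump(D,open('d0.pkl','wb'))
E
```

```text
{'t': np.float64(0.0), 'qpos': array([ 1.232,  0.424,  1.631,  0.   ,  1.089, -0.019]), 'qvel': array([ 0.001,  0.001, -0.001,  0.001,  0.001,  0.001]), 'joint_torque': array([-0.0000e+00, -5.4461e+01, -2.7367e+01,  6.4000e-02,  2.3000e-02,
       -0.0000e+00]), 'ee_pos': array([196.277, 592.805, 221.919]), 'orientation': array([-5.000e-01, -3.101e+00,  2.000e-03]), 'ft_force': array([ 0.394, -0.067,  0.098]), 'moment': array([0.009, 0.047, 0.007]), 'width': np.float64(87.59)}
side 55.89424804111218 323.7475157171668 196.12707754655855 [307.33489411 291.80098738 531.04864096] [0.2626, -0.8192, -2.4229] ['pixels', 'fov_y', 'cx', 'cy', 'xyz', 'rotation']
top 57.714347172864656 315.9100534228384 204.9877859926493 [507.03836559 -25.13757143 833.97885233] [0.0078, -0.0562, -1.5635] ['pixels', 'fov_y', 'cx', 'cy', 'xyz', 'rotation']
wrist 65.70646984690485 325.58141557333454 191.9723346580847 [122.8626252  617.4069726  383.08272307] [-0.2512, -0.1794, 1.2419] ['pixels', 'fov_y', 'cx', 'cy', 'xyz', 'rotation']
```

View pics/side0.png

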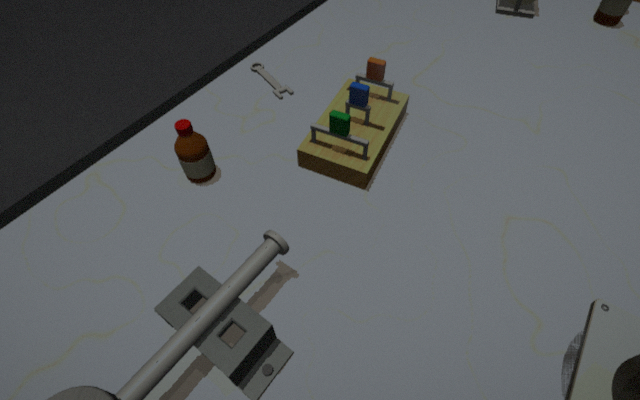

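View pics/top0.png

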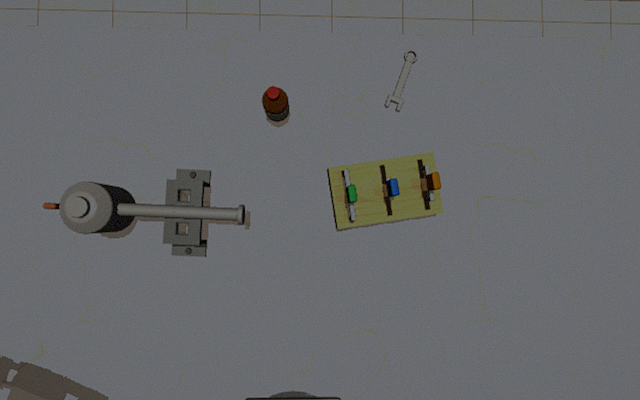

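View pics/wrist0.png

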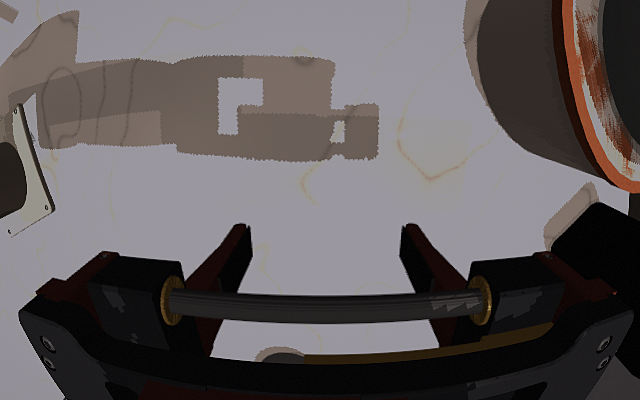

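Run:
```python
import pickle,cv2,numpy as np
D=pickle.load(open('d0.pkl','rb'))
def crop(n,x,y,w,h,s):
    c=cv2.resize(D[n]['pixels'][y:y+h,x:x+w],None,fx=s,fy=s,interpolation=cv2.INTER_CUBIC)
    return cv2.convertScaleAbs(c,alpha=1.6)
cv2.imwrite('pics/c1.png',crop('top',320,140,130,95,6))
cv2.imwrite('pics/c2.png',crop('side',290,45,130,145,4))
cv2.imwrite('pics/c3.png',crop('top',150,160,130,100,6))
cv2.imwrite('pics/c4.png',crop('side',110,220,190,180,4)[:600])
```

```text
(no output)
```

View pics/c1.png

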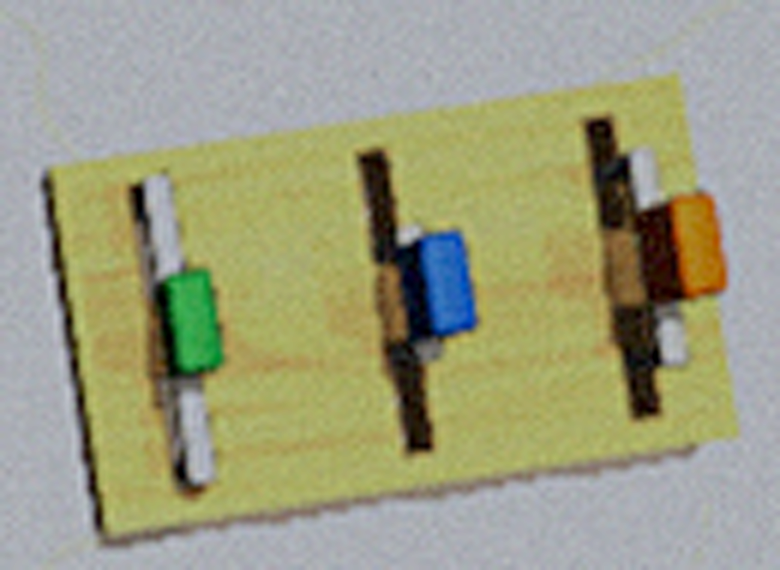

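View pics/c2.png

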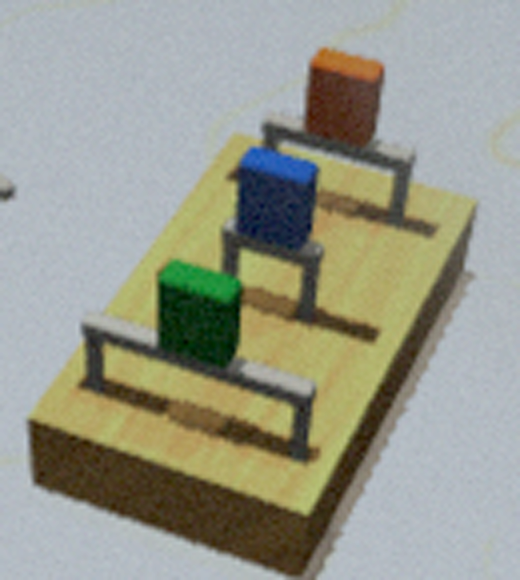

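View pics/c3.png

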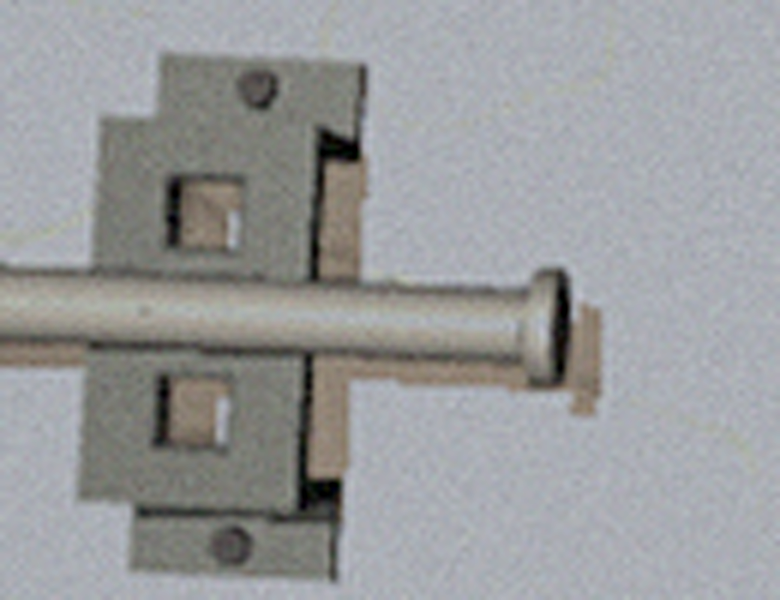

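View pics/c4.png

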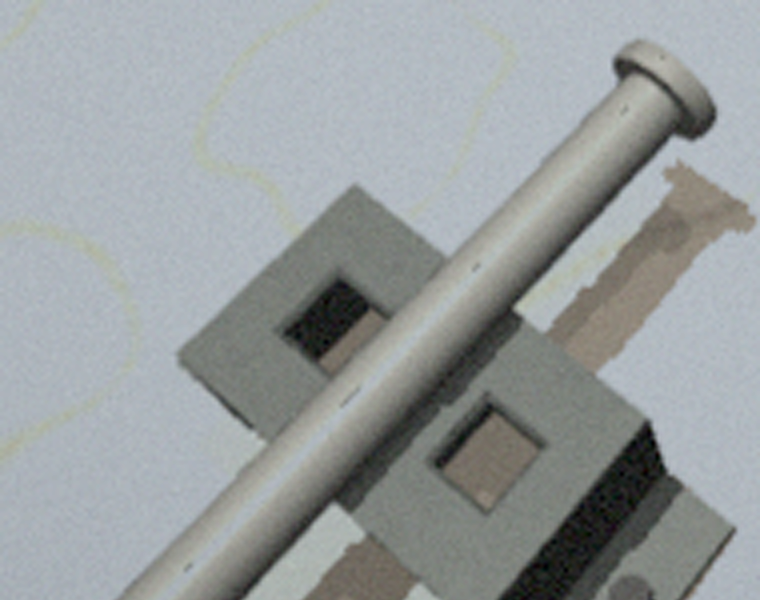

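```bash
cat >> h.py <<'E'
from scipy.spatial.transform import Rotation as R
def ray(d,uv,fish=False):
    uv=np.atleast_2d(np.float64(uv)); f=200/np.tan(np.radians(d['fov_y']/2))
    a=(uv-[d['cx'],d['cy']])/f
    if fish:
        r=np.linalg.norm(a,axis=1,keepdims=True); v=np.c_[a*np.sin(r)/np.maximum(r,1e-9),np.cos(r)]
    else: v=np.c_[a,np.ones(len(a))]
    v=v*[1,-1,-1]; v/=np.linalg.norm(v,axis=1,keepdims=True)
    return R.from_rotvec(d['rotation']).apply(v)
def plane(d,uv,z,fish=False):
    v=ray(d,uv,fish); c=np.array(d['xyz']); return c+v*((z-c[2])/v[:,2])[:,None]
def tri(d1,u1,d2,u2,f1=False,f2=False):
    v1=ray(d1,u1,f1);v2=ray(d2,u2,f2);c1=np.array(d1['xyz']);c2=np.array(d2['xyz']);out=[]
    for a,b in zip(v1,v2):
        s=np.linalg.lstsq(np.c_[a,-b],c2-c1,rcond=None)[0]; p,q=c1+s[0]*a,c2+s[1]*b
        out.append([*(p+q)/2,np.linalg.norm(p-q)])
    return np.array(out)
E
python3 - <<'E'
from h import *
import pickle
np.set_printoptions(precision=1,suppress=True)
D=pickle.load(open('d0.pkl','rb')); T,S=D['top'],D['side']
def up(p,x,y,s): return np.array(p,float)/s+[x,y]-0.5+0.5/s
# bright top faces
for col,lo,hi in [('orange',5,20),('blue',100,125),('green',45,75)]:
    res=[]
    for d in (T,S):
        h=cv2.cvtColor(cv2.GaussianBlur(d['pixels'],(3,3),0),cv2.COLOR_BGR2HSV)
        y0,y1,x0,x1=(140,235,320,450) if d is T else (45,190,290,420)
        sub=np.zeros(h.shape[:2],np.uint8); sub[y0:y1,x0:x1]=1
        m=(cv2.inRange(h,(lo,150,0),(hi,255,255))>0)&(sub>0)
        v=h[...,2]; th=0.62*np.percentile(v[m],97); m&=v>th
        n,l,st,ce=cv2.connectedComponentsWithStats(m.astype(np.uint8)); k=1+np.argmax(st[1:,4])
        res.append(ce[k]); 
        mr=cv2.minAreaRect(np.argwhere(l==k)[:,::-1].astype(np.float32))
        print(col,ce[k],st[k],np.round(mr[1],1),round(mr[2],1))
    t=tri(T,res[0][None],S,res[1][None]); print(col,t, 'on125',plane(T,res[0],125),plane(S,res[1],125))
print('orange corners', plane(T,up([(668,198),(712,193),(727,290),(682,298)],320,140,6),125))
print('plate'); 
pc=tri(T,up([(318,128),(100,118),(300,510)],150,160,6),S,up([(355,186),(180,355),(650,425)],110,220,4)); print(pc)
P4=plane(T,up([(100,118),(318,128),(300,510),(80,497)],150,160,6),60);print(P4,P4.mean(0))
hb=tri(T,up([(157,375),(233,375),(228,450),(153,447)],150,160,6),S,up([(432,460),(490,395),(547,447),(487,513)],110,220,4));print('holeB tri',hb,hb.mean(0))
ha=tri(T,up([(167,177),(244,178)],150,160,6),S,up([(283,332),(340,275)],110,220,4));print('holeA tri',ha)
A=plane(T,up([(167,177),(244,178),(240,250),(165,248)],150,160,6),60).mean(0)
B=plane(T,up([(157,375),(233,375),(228,450),(153,447)],150,160,6),60).mean(0)
print(A,B,(A+B)/2,np.linalg.norm(A-B),np.degrees(np.arctan2(*(A-B)[[1,0]])))
print('holeB side',plane(S,up([(432,460),(490,395),(547,447),(487,513)],110,220,4),60).mean(0))
# rack corners z45
rk=plane(T,up([(48,168),(680,75),(738,437),(103,540)],320,140,6),45);print('rack',rk,rk.mean(0))
rs=plane(S,up([(240,133),(477,205),(310,510),(30,420)],290,45,4),45);print('rackS',rs,rs.mean(0))
E
```

```text
orange [435.9 181. ] [432 172   9  18 106] [17.1  7.1] 80.5
orange [375.7  61.1] [368  58  17   7  68] [15.8  4.6] 14.0
orange [[ 587.5 -284.8  121.6    3.7]] on125 [[ 585.5 -284.5  125. ]] [[ 586.7 -279.   125. ]]
blue [394.1 186.7] [390 179   9  16 104] [15.5  6.6] 80.5
blue [359.3  86. ] [351  82  18   9  88] [16.8  5.4] 18.4
blue [[ 574.3 -201.5  121.7    1.3]] on125 [[ 573.4 -201.1  125. ]] [[ 572.7 -197.2  125. ]]
green [352.  193.2] [348 186   9  16  98] [15.3  6.2] 80.5
green [339.9 115.1] [330 111  20   9 103] [18.9  5.9] 15.3
green [[ 560.4 -117.8  121.5    1.1]] on125 [[ 559.7 -117.6  125. ]] [[ 558.7 -114.   125. ]]
orange corners [[ 602.1 -274.6  125. ]
 [ 603.9 -289.3  125. ]
 [ 571.8 -294.1  125. ]
 [ 569.  -279.1  125. ]]
plate
[[588.9 193.3  57.3   1.9]
 [591.  268.6  58.9   0.3]
 [453.5 198.3  52.1   1.7]]
[[590.8 268.   60. ]
 [588.  191.8  60. ]
 [453.4 195.5  60. ]
 [457.7 271.9  60. ]] [522.5 231.8  60. ]
holeB tri [[500.5 246.6  59.    0.2]
 [500.7 221.1  56.4   0.4]
 [474.6 222.7  55.9   1.3]
 [475.6 248.1  58.1   1.2]] [487.9 234.6  57.4   0.8]
holeA tri [[570.1 244.6  58.3   0.5]
 [570.7 219.3  54.9   0.9]]
[557.5 231.   60. ] [487.6 233.5  60. ] [522.6 232.3  60. ] 69.86314027537982 -2.0020280070403937
holeB side [487.2 235.2  60. ]
rack [[ 621.4  -74.4   45. ]
 [ 658.4 -307.6   45. ]
 [ 525.1 -328.1   45. ]
 [ 486.1  -95.1   45. ]] [ 572.8 -201.3   45. ]
rackS [[ 656.7 -306.    45. ]
 [ 524.6 -322.5   45. ]
 [ 489.6  -97.3   45. ]
 [ 620.4  -72.4   45. ]] [ 572.8 -199.6   45. ]
```

```bash
cat > st.py <<'E'
from h import *
np.set_printoptions(precision=2,suppress=True)
o=ctrl.get_obs(); M=R.from_rotvec(o['orientation']).as_matrix()
print('t',round(o['t'],2),'tcp',o['ee_pos'],'yaw tool y',np.degrees(np.arctan2(M[1,1],M[0,1])),'z axis',M[:,2],'F',o['ft_force'],'w',o['width'],'q',o['qpos'])
E
python3 st.py
```

```text
t 0.15 tcp [196.3  592.92 222.07] yaw tool y 71.67909409907763 z axis [-0. -0. -1.] F [-0.06 -0.09  0.06] w 87.71430886780905 q [ 1.23  0.42  1.63 -0.    1.09 -0.02]
```

```bash
python3 -m pendant '[{"dp":[0.16,-0.36,0.04],"turn":[0,0,0.471],"claw":0.06},{"dp":[0.16,-0.36,0.04],"turn":[0,0,0.471],"claw":0.06},{"dp":[0.16,-0.36,0.04],"turn":[0,0,0.471],"claw":0.06},{"dp":[0.16,-0.36,0.04],"turn":[0,0,0.471],"claw":0.06},{"dp":[0.16,-0.36,0.04],"turn":[0,0,0.471],"claw":0.06},{"dp":[0.16,-0.36,0.04],"turn":[0,0,0.471],"claw":0.06},{"dp":[0.16,-0.36,0.04],"turn":[0,0,0.471],"claw":0.06},{"dp":[0.16,-0.36,0.04],"turn":[0,0,0.471],"claw":0.06}]'; python3 st.py
```

```text
t: 0.95
ee_pos: [356.8, 231.3, 263.0]
orientation: [-0.238, 3.132, 0.0]
ft_force: [1.0, 0.4, -0.2]
width: 60.1
t 0.95 tcp [356.75 231.31 262.95] yaw tool y 98.67386512728908 z axis [ 0.  0. -1.] F [ 0.95  0.38 -0.25] w 60.12944408015862 q [ 0.55  0.07  2.01 -0.    1.07 -1.17]
```

```bash
python3 -m pendant '[{"dp":[0.15,-0.34,0.0],"turn":[0,0,0],"claw":0.06},{"dp":[0.15,-0.34,0.0],"turn":[0,0,0],"claw":0.06},{"dp":[0.15,-0.34,0.0],"turn":[0,0,0],"claw":0.06},{"dp":[0.15,-0.34,0.0],"turn":[0,0,0],"claw":0.06},{"dp":[0.15,-0.34,0.0],"turn":[0,0,0],"claw":0.06},{"dp":[0.15,-0.34,0.0],"turn":[0,0,0],"claw":0.06},{"dp":[0.15,-0.34,0.0],"turn":[0,0,0],"claw":0.06},{"dp":[0.15,-0.34,0.0],"turn":[0,0,0],"claw":0.06}]'; python3 st.py
```

```text
t: 1.75
ee_pos: [507.6, -110.3, 262.6]
orientation: [-0.233, 3.132, -0.001]
ft_force: [-0.5, 1.3, 0.2]
width: 60.1
t 1.75 tcp [ 507.63 -110.31  262.58] yaw tool y 98.50626893488442 z axis [ 0. -0. -1.] F [-0.54  1.29  0.19] w 60.060133292725524 q [-0.24  0.22  1.82 -0.    1.1  -1.96]
```

```bash
python3 -m pendant '[{"dp":[0.079,-0.175,-0.02],"turn":[0,0,0],"claw":0.06},{"dp":[0.079,-0.175,-0.02],"turn":[0,0,0],"claw":0.06},{"dp":[0.079,-0.175,-0.02],"turn":[0,0,0],"claw":0.06},{"dp":[0.079,-0.175,-0.02],"turn":[0,0,0],"claw":0.06},{"dp":[0.079,-0.175,-0.02],"turn":[0,0,0],"claw":0.06},{"dp":[0.079,-0.175,-0.02],"turn":[0,0,0],"claw":0.06}]'; python3 st.py
python3 -c "
from h import *
import pickle
D={n:grab(n,n+'1.png') for n in ['wrist','side']}
pickle.dump(D,open('d1.pkl','wb'))"
```

```text
t: 2.35
ee_pos: [584.9, -282.0, 241.6]
orientation: [0.235, -3.131, -0.002]
ft_force: [-0.1, 0.1, 0.3]
width: 60.3
t 2.35 tcp [ 584.87 -282.02  241.63] yaw tool y 98.57513629197783 z axis [-0.  0. -1.] F [-0.11  0.1   0.27] w 60.27909314759884 q [-0.47  0.44  1.56  0.    1.15 -2.19]
```

View pics/wrist1.png

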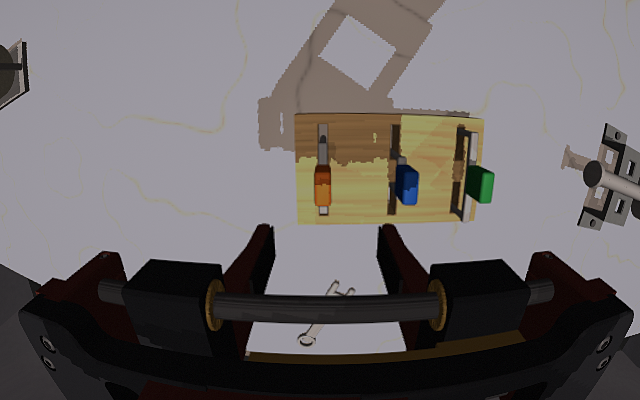

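View pics/side1.png

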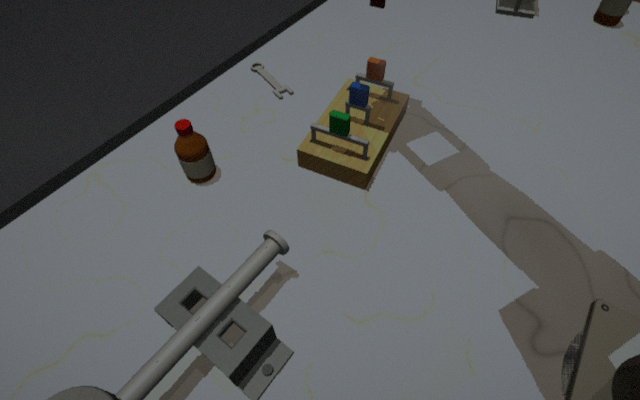

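Run:
```python
import pickle,cv2
d=pickle.load(open('d1.pkl','rb'))['wrist']
c=cv2.resize(d['pixels'][105:225,290:410],None,fx=5,fy=5,interpolation=cv2.INTER_CUBIC)
cv2.imwrite('pics/c5.png',cv2.convertScaleAbs(c,alpha=1.4))
```

```text
(no output)
```

View pics/c5.png

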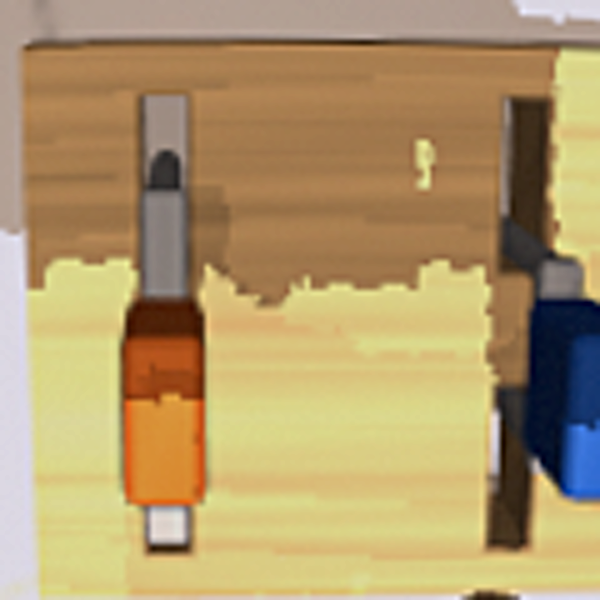

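Run:
```python
from h import *
import pickle
np.set_printoptions(precision=1,suppress=True)
T=pickle.load(open('d0.pkl','rb'))['top'];W=pickle.load(open('d1.pkl','rb'))['wrist']
def up(p,x,y,s): return np.array(p,float)/s+[x,y]-0.5+0.5/s
a=up([(668,198),(712,193),(727,290),(682,298)],320,140,6);b=up([(204,500),(126,503),(125,337),(203,337)],290,105,5)
t=tri(T,a,W,b,False,True);print(t,t.mean(0))
p=plane(W,b,125,True);print(p,p.mean(0))
# centre of crossbar axis direction
d=(p[0]+p[1]-p[2]-p[3]);print(np.degrees(np.arctan2(d[1],d[0])))
p=plane(W,up([(165,100),(168,548)],290,105,5),45,True);print('slot',p);d=p[1]-p[0];print(np.degrees(np.arctan2(d[1],d[0])))
```

```text
[[ 602.2 -275.2  123.3    0.4]
 [ 604.1 -289.6  124.6    0.4]
 [ 572.1 -294.3  124.8    0.6]
 [ 569.8 -279.9  123.4    1.5]] [ 587.1 -284.8  124.     0.7]
[[ 601.4 -275.2  125. ]
 [ 604.2 -289.7  125. ]
 [ 572.3 -294.4  125. ]
 [ 570.2 -280.2  125. ]] [ 587.  -284.9  125. ]
8.742271761836683
slot [[ 533.8 -293.4   45. ]
 [ 641.8 -276.6   45. ]]
8.825529383367408
```

```bash
python3 -m pendant '[{"dp":[0.002,-0.003,-0.04],"turn":[0,0,0.003],"claw":0.06},{"dp":[0.002,-0.003,-0.08],"turn":[0,0,0.003],"claw":0.06},{"dp":[0.002,-0.003,-0.11],"turn":[0,0,0.003],"claw":0.06},{"dp":[0.002,-0.003,-0.13],"turn":[0,0,0.003],"claw":0.06},{"dp":[0.002,-0.003,-0.145],"turn":[0,0,0.003],"claw":0.06},{"dp":[0.002,-0.003,-0.151],"turn":[0,0,0.003],"claw":0.06},{"dp":[0.002,-0.003,-0.151],"turn":[0,0,0.003],"claw":0.06}]'; python3 st.py
python3 -c "
from h import *
grab('wrist','wrist2.png')"
```

```text
t: 3.15
ee_pos: [587.4, -284.0, 91.7]
orientation: [0.243, -3.132, -0.0]
ft_force: [-0.5, 0.6, -0.3]
width: 59.8
t 3.15 tcp [ 587.38 -284.03   91.67] yaw tool y 98.8750196595116 z axis [-0.  0. -1.] F [-0.55  0.57 -0.32] w 59.75722214565294 q [-0.47  0.62  1.64  0.    0.88 -2.19]
```

View pics/wrist2.png

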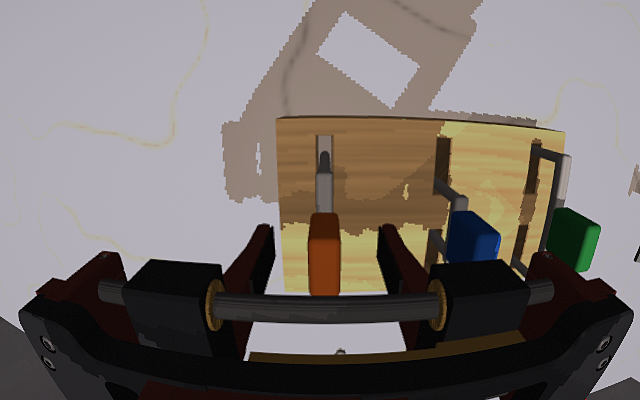

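The orange block (309–340, 212–295) stands between the fingers (inner edges near 270 and 380), so I close the gripper.

```bash
python3 -m pendant '[{"dp":[0,0,0],"turn":[0,0,0],"claw":0.03},{"dp":[0,0,0],"turn":[0,0,0],"claw":0.01},{"dp":[0,0,0],"turn":[0,0,0],"claw":0.005},{"dp":[0,0,0],"turn":[0,0,0],"claw":0.005},{"dp":[0,0,0],"turn":[0,0,0],"claw":0.005},{"dp":[0,0,0],"turn":[0,0,0],"claw":0.005},{"dp":[0,0,0],"turn":[0,0,0],"claw":0.005}]'; python3 st.py
```

```text
t: 3.9
ee_pos: [587.5, -284.7, 91.7]
orientation: [-0.242, 3.132, -0.0]
ft_force: [0.8, 0.1, 2.3]
width: 15.8
t 3.9 tcp [ 587.47 -284.72   91.73] yaw tool y 98.83218172596467 z axis [ 0. -0. -1.] F [0.83 0.13 2.34] w 15.822051031154864 q [-0.47  0.62  1.64  0.    0.88 -2.19]
```

```bash
python3 -m pendant '[{"dp":[0,0,0.01],"turn":[0,0,0],"claw":0.005},{"dp":[0,0,0.03],"turn":[0,0,0],"claw":0.005},{"dp":[0,0,0.055],"turn":[0,0,0],"claw":0.005},{"dp":[0,0,0.085],"turn":[0,0,0],"claw":0.005},{"dp":[0,0,0.12],"turn":[0,0,0],"claw":0.005},{"dp":[0,0,0.15],"turn":[0,0,0],"claw":0.005},{"dp":[0,0,0.175],"turn":[0,0,0],"claw":0.005},{"dp":[0,0,0.18],"turn":[0,0,0],"claw":0.005}]'; python3 st.py
python3 -c "
from h import *
import pickle
pickle.dump(grab('wrist','wrist3.png'),open('w3.pkl','wb'))"
```

```text
t: 4.7
ee_pos: [588.9, -285.4, 275.8]
orientation: [-0.242, 3.127, -0.005]
ft_force: [1.6, 0.1, -1.0]
width: 15.5
t 4.7 tcp [ 588.89 -285.4   275.76] yaw tool y 98.83619980688918 z axis [ 0.01 -0.   -1.  ] F [ 1.59  0.06 -1.  ] w 15.511047866573554 q [-0.47  0.41  1.52 -0.    1.21 -2.19]
```

View pics/wrist3.png

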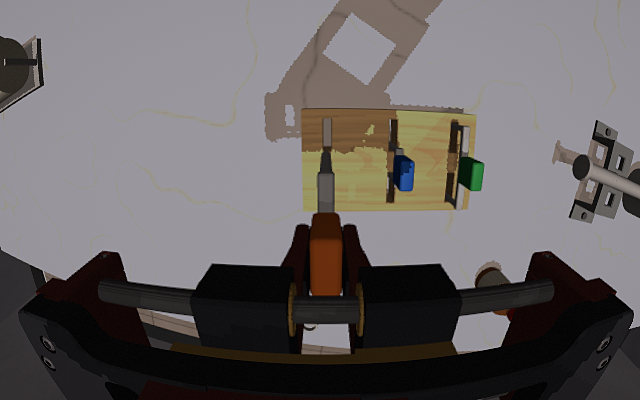

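```bash
python3 -m pendant '[{"dp":[-0.003,0.02,0],"turn":[0,0,-0.01],"claw":0.005},{"dp":[-0.008,0.06,0],"turn":[0,0,-0.04],"claw":0.005},{"dp":[-0.013,0.1,0],"turn":[0,0,-0.06],"claw":0.005},{"dp":[-0.018,0.14,0],"turn":[0,0,-0.09],"claw":0.005},{"dp":[-0.023,0.18,0],"turn":[0,0,-0.12],"claw":0.005},{"dp":[-0.028,0.22,0],"turn":[0,0,-0.15],"claw":0.005},{"dp":[-0.033,0.26,0],"turn":[0,0,-0.17],"claw":0.005},{"dp":[-0.038,0.30,0],"turn":[0,0,-0.189],"claw":0.005}]'; python3 st.py
```

```text
t: 5.55
ee_pos: [548.0, 16.8, 270.0]
orientation: [-0.056, -3.138, 0.0]
ft_force: [1.1, -0.2, -1.2]
width: 15.9
t 5.55 tcp [548.01  16.81 269.99] yaw tool y 87.95213452150742 z axis [-0. -0. -1.] F [ 1.1  -0.21 -1.16] w 15.89396367266722 q [ 0.01  0.26  1.75 -0.    1.13 -1.53]
```

```bash
python3 -m pendant '[{"dp":[-0.005,0.04,0],"turn":[0,0,0],"claw":0.005},{"dp":[-0.010,0.08,0],"turn":[0,0,0],"claw":0.005},{"dp":[-0.015,0.12,0],"turn":[0,0,0],"claw":0.005},{"dp":[-0.020,0.16,0],"turn":[0,0,0],"claw":0.005},{"dp":[-0.024,0.195,0],"turn":[0,0,0],"claw":0.005},{"dp":[-0.027,0.215,0],"turn":[0,0,0],"claw":0.005},{"dp":[-0.027,0.217,0],"turn":[0,0,0],"claw":0.005},{"dp":[-0.027,0.217,0],"turn":[0,0,0],"claw":0.005}]'; python3 st.py
python3 -c "
from h import *
import pickle
D={n:grab(n,n+'4.png') for n in ['wrist','side','top']}
pickle.dump(D,open('d4.pkl','wb'))"
```

```text
t: 6.35
ee_pos: [521.7, 232.2, 270.3]
orientation: [-0.053, -3.139, 0.002]
ft_force: [0.3, 0.9, -1.0]
width: 15.6
t 6.35 tcp [521.68 232.15 270.3 ] yaw tool y 88.07818776729736 z axis [-0. -0. -1.] F [ 0.31  0.91 -0.98] w 15.62624218598406 q [ 0.4   0.29  1.71 -0.    1.15 -1.14]
```

View pics/wrist4.png

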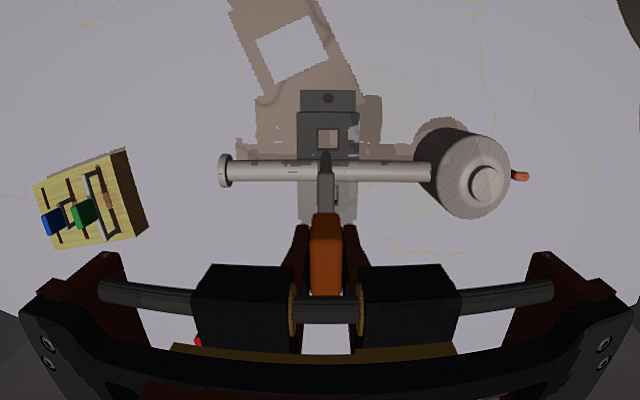

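View pics/side4.png

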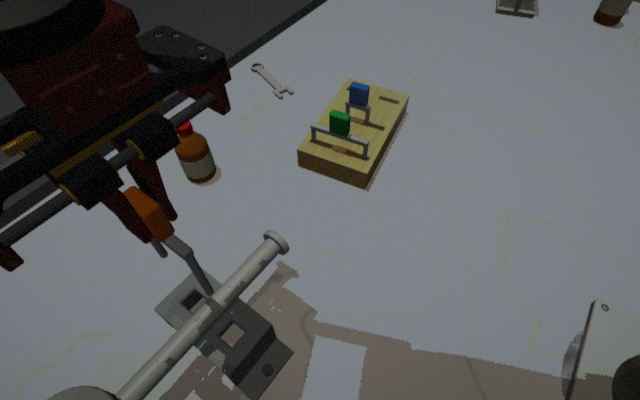

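View pics/top4.png

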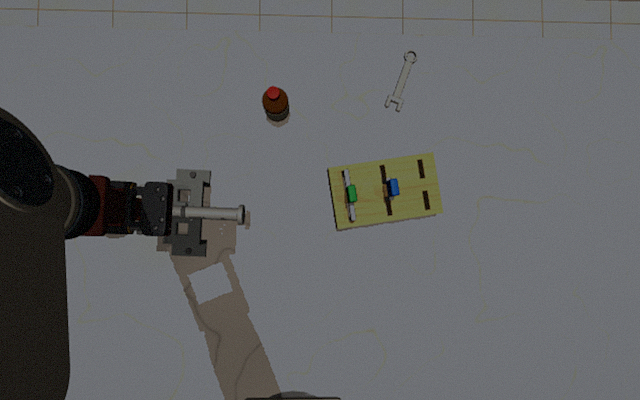

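Run:
```python
import pickle,cv2,numpy as np
D=pickle.load(open('d4.pkl','rb'))
f=lambda n,x,y,w,h,s:cv2.convertScaleAbs(cv2.resize(D[n]['pixels'][y:y+h,x:x+w],None,fx=s,fy=s,interpolation=cv2.INTER_CUBIC),alpha=1.7)
cv2.imwrite('pics/c6.png',f('wrist',280,80,100,140,4)); cv2.imwrite('pics/c7.png',f('side',110,180,190,150,4))
```

```text
(no output)
```

View pics/c6.png

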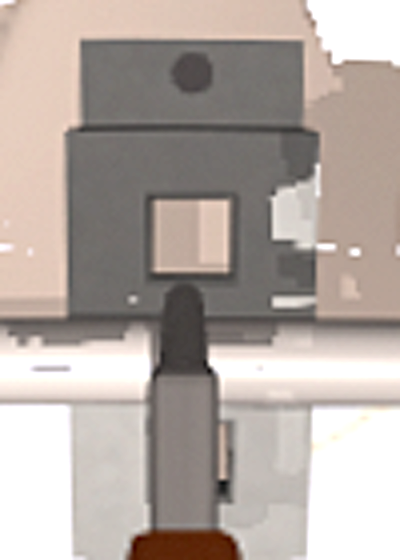

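View pics/c7.png

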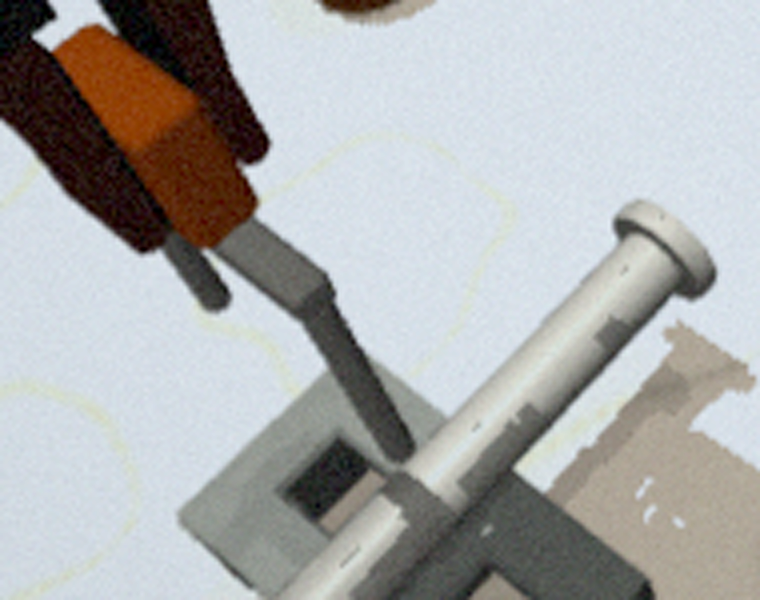

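Run:
```python
from h import *
import pickle
np.set_printoptions(precision=1,suppress=True)
D=pickle.load(open('d4.pkl','rb'));S,W=D['side'],D['wrist'];T=D['top']
def up(p,x,y,s): return np.array(p,float)/s+[x,y]-0.5+0.5/s
t=tri(W,up([(184,296)],280,80,4),S,up([(401,452)],110,180,4),True);print('near tip',t)
print('tip@180 W',plane(W,up([(184,296)],280,80,4),180,True),'S',plane(S,up([(401,452),(213,300)],110,180,4),180))
print('hole near',plane(W,up([(151,198),(234,198),(234,275),(150,275)],280,80,4),60,True).mean(0))
print('pipe edges z73', plane(W,up([(20,318),(20,402)],280,80,4),73,True))
p=plane(W,up([(68,130),(317,130)],280,80,4),60,True);print('plate edge',p, p.mean(0))
```

```text
near tip [[486.  233.1 180.2   0.2]]
tip@180 W [[486. 233. 180.]] S [[486.1 233.1 180. ]
 [557.2 231.  180. ]]
hole near [487.6 235.2  60. ]
pipe edges z73 [[508.3 183.6  73. ]
 [533.9 181.9  73. ]]
plate edge [[454.  199.3  60. ]
 [456.4 273.4  60. ]] [455.2 236.4  60. ]
```

```bash
python3 -m pendant '[{"dp":[0.001,0.001,-0.03],"turn":[0,0,0],"claw":0.005},{"dp":[0.001,0.001,-0.06],"turn":[0,0,0],"claw":0.005},{"dp":[0.001,0.001,-0.085],"turn":[0,0,0],"claw":0.005},{"dp":[0.001,0.001,-0.1],"turn":[0,0,0],"claw":0.005},{"dp":[0.001,0.001,-0.108],"turn":[0,0,0],"claw":0.005},{"dp":[0.001,0.001,-0.11],"turn":[0,0,0],"claw":0.005},{"dp":[0.001,0.001,-0.11],"turn":[0,0,0],"claw":0.005}]'; python3 st.py
python3 -c "
from h import *
import pickle
D={n:grab(n,n+'5.png') for n in ['wrist','side']}
c=cv2.resize(D['wrist']['pixels'][80:220,230:420],None,fx=4,fy=4);c2=cv2.resize(D['side']['pixels'][220:370,110:300],None,fx=4,fy=4)
cv2.imwrite('pics/c8.png',cv2.convertScaleAbs(c,alpha=1.7));cv2.imwrite('pics/c9.png',cv2.convertScaleAbs(c2,alpha=1.7))
"
```

```text
t: 7.2
ee_pos: [523.9, 233.0, 162.1]
orientation: [0.056, 3.141, 0.0]
ft_force: [-0.2, 0.5, -1.1]
width: 16.0
t 7.2 tcp [523.9  232.96 162.06] yaw tool y 87.96596218237657 z axis [ 0.  0. -1.] F [-0.17  0.55 -1.08] w 16.0029625025323 q [ 0.4   0.43  1.79 -0.    0.92 -1.14]
```

View pics/c8.png

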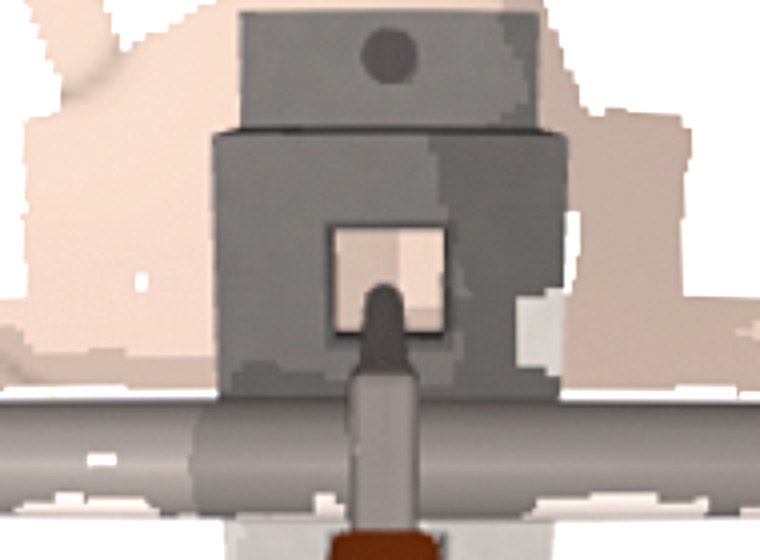

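View pics/c9.png

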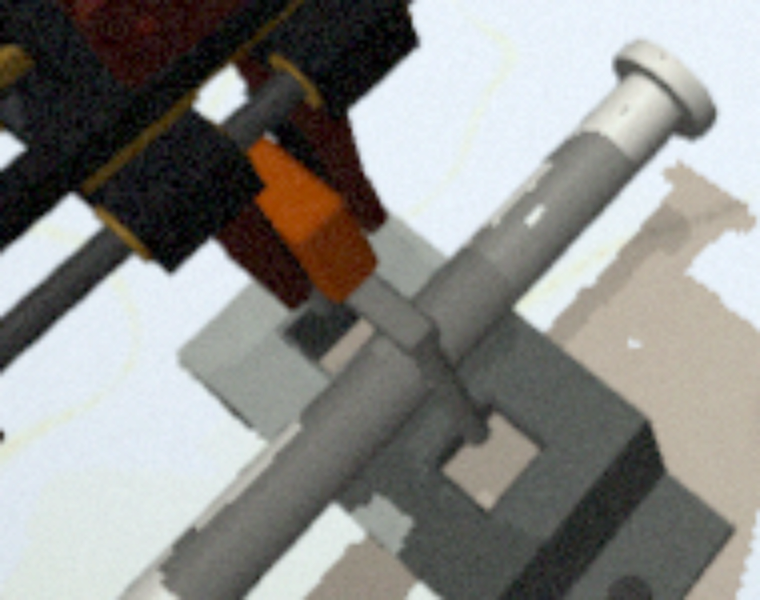

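```bash
python3 -m pendant '[{"dp":[0,0.0005,-0.012],"turn":[0,0,0],"claw":0.005},{"dp":[0,0.0005,-0.024],"turn":[0,0,0],"claw":0.005},{"dp":[0,0.0005,-0.035],"turn":[0,0,0],"claw":0.005},{"dp":[0,0.0005,-0.045],"turn":[0,0,0],"claw":0.005},{"dp":[0,0.0005,-0.05],"turn":[0,0,0],"claw":0.005},{"dp":[0,0.0005,-0.053],"turn":[0,0,0],"claw":0.005},{"dp":[0,0.0005,-0.053],"turn":[0,0,0],"claw":0.005}]'; python3 st.py
```

```text
t: 8.0
ee_pos: [523.3, 233.8, 108.2]
orientation: [-0.055, -3.141, 0.0]
ft_force: [0.2, 0.4, -1.9]
width: 16.0
t 8.0 tcp [523.31 233.75 108.21] yaw tool y 88.00684680847961 z axis [-0. -0. -1.] F [ 0.2   0.42 -1.9 ] w 16.009303247538377 q [ 0.4   0.5   1.82 -0.    0.82 -1.14]
```

Legs are in the holes with no contact force. I lower in small steps until the crossbar touches the pipe.

```bash
python3 -m pendant '[{"dp":[0,0,-0.002],"turn":[0,0,0],"claw":0.005},{"dp":[0,0,-0.004],"turn":[0,0,0],"claw":0.005},{"dp":[0,0,-0.005],"turn":[0,0,0],"claw":0.005},{"dp":[0,0,-0.005],"turn":[0,0,0],"claw":0.005}]'; python3 st.py
```

```text
t: 8.4
ee_pos: [523.5, 233.8, 103.7]
orientation: [0.055, 3.141, 0.0]
ft_force: [-0.0, 0.2, -1.4]
width: 15.5
t 8.4 tcp [523.45 233.79 103.69] yaw tool y 88.00385567077016 z axis [ 0.  0. -1.] F [-0.04  0.21 -1.43] w 15.496073010454133 q [ 0.4   0.51  1.82  0.    0.81 -1.14]
```

```bash
for i in 1 ; do python3 -m pendant '[{"dp":[0,0,-0.001],"turn":[0,0,0],"claw":0.005},{"dp":[0,0,-0.002],"turn":[0,0,0],"claw":0.005},{"dp":[0,0,-0.002],"turn":[0,0,0],"claw":0.005}]'; done; python3 st.py
```

```text
t: 8.7
ee_pos: [523.7, 233.9, 102.5]
orientation: [0.055, 3.141, 0.0]
ft_force: [-2.3, -1.2, 6.0]
width: 16.0
t 8.7 tcp [523.69 233.89 102.53] yaw tool y 88.00653643669428 z axis [ 0.  0. -1.] F [-2.33 -1.2   5.96] w 15.98821973552534 q [ 0.4   0.51  1.82 -0.    0.81 -1.14]
```

```bash
python3 -c "
from h import *
D={n:grab(n,n+'6.png') for n in ['wrist','side']}
c=cv2.resize(D['wrist']['pixels'][80:220,230:420],None,fx=4,fy=4);c2=cv2.resize(D['side']['pixels'][220:370,110:300],None,fx=4,fy=4)
cv2.imwrite('pics/c10.png',cv2.convertScaleAbs(c,alpha=1.7));cv2.imwrite('pics/c11.png',cv2.convertScaleAbs(c2,alpha=1.7))
";python3 st.py
```

```text
t 8.8 tcp [523.66 233.88 102.53] yaw tool y 88.00710290183127 z axis [ 0.  0. -1.] F [-2.81 -1.01  5.55] w 15.961996889687022 q [ 0.4   0.51  1.82 -0.    0.81 -1.14]
```

View pics/c10.png

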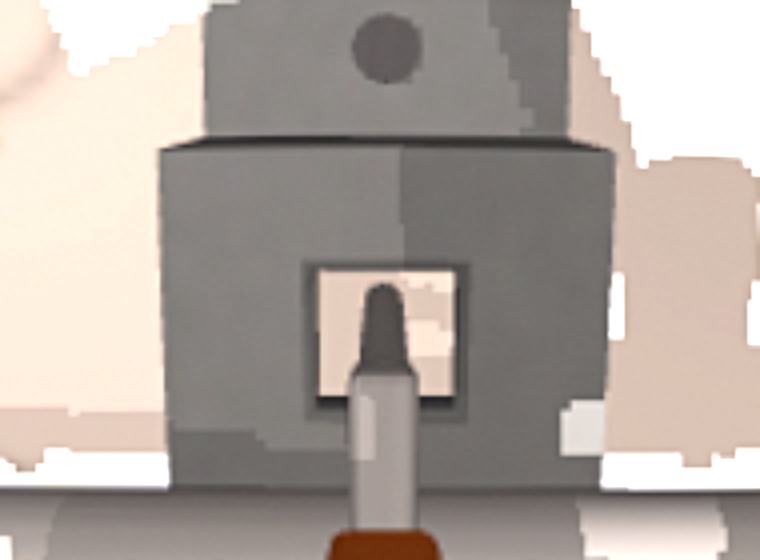

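View pics/c11.png

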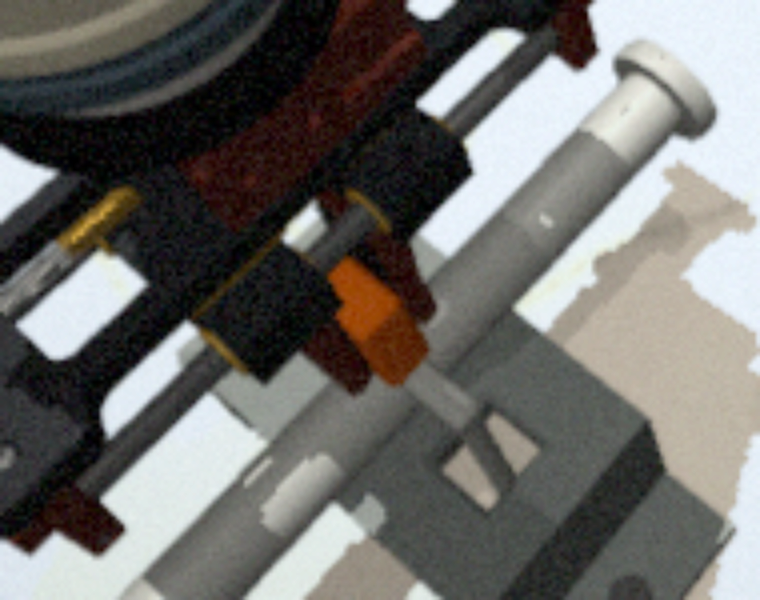

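```bash
python3 -m pendant '[{"dp":[0,0,0.001],"turn":[0,0,0],"claw":0.005},{"dp":[0,0,0.001],"turn":[0,0,0],"claw":0.02},{"dp":[0,0,0.001],"turn":[0,0,0],"claw":0.025},{"dp":[0,0,0.001],"turn":[0,0,0],"claw":0.04},{"dp":[0,0,0.001],"turn":[0,0,0],"claw":0.05},{"dp":[0,0,0.001],"turn":[0,0,0],"claw":0.06},{"dp":[0,0,0.001],"turn":[0,0,0],"claw":0.06},{"dp":[0,0,0.001],"turn":[0,0,0],"claw":0.06}]'; python3 st.py
python3 -c "
from h import *
D={n:grab(n,n+'7.png') for n in ['wrist','side']}"
```

```text
t: 9.6
ee_pos: [523.4, 233.8, 102.6]
orientation: [-0.055, -3.141, 0.0]
ft_force: [-0.7, 0.6, 0.5]
width: 59.1
t 9.6 tcp [523.44 233.82 102.63] yaw tool y 88.00621857171812 z axis [-0. -0. -1.] F [-0.7   0.6   0.48] w 59.13311389936834 q [ 0.4   0.51  1.82  0.    0.81 -1.14]
```

View pics/wrist7.png

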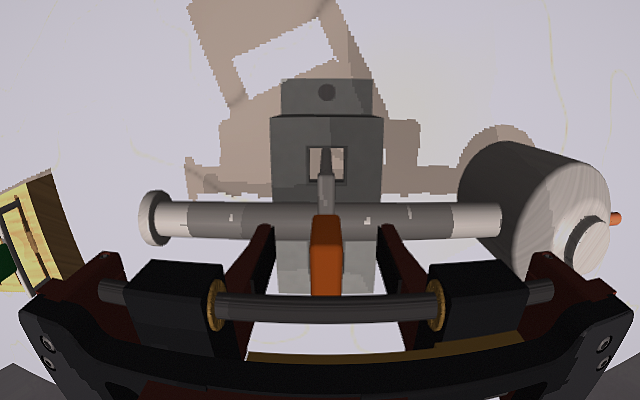

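The U-bolt (block 310–343, 215–295) stands upright and free between the open fingers, with its near leg in the hole at (326, 165). I go straight up.

```bash
python3 -m pendant '[{"dp":[0,0,0.015],"turn":[0,0,0],"claw":0.06},{"dp":[0,0,0.04],"turn":[0,0,0],"claw":0.06},{"dp":[0,0,0.08],"turn":[0,0,0],"claw":0.06},{"dp":[0,0,0.12],"turn":[0,0,0],"claw":0.06},{"dp":[0,0,0.15],"turn":[0,0,0],"claw":0.06},{"dp":[-0.05,-0.03,0.15],"turn":[0,0,0],"claw":0.06},{"dp":[-0.1,-0.05,0.15],"turn":[0,0,0],"claw":0.06},{"dp":[-0.14,-0.05,0.15],"turn":[0,0,0],"claw":0.06}]';python3 -m pendant '[{"dp":[0,-0.05,0],"turn":[0,0,0],"claw":0.06},{"dp":[0,-0.1,0],"turn":[0,0,0],"claw":0.06},{"dp":[0,-0.15,0],"turn":[0,0,0],"claw":0.06},{"dp":[0,-0.18,0],"turn":[0,0,0],"claw":0.06},{"dp":[0,-0.18,0],"turn":[0,0,0],"claw":0.06},{"dp":[0,-0.18,0],"turn":[0,0,0],"claw":0.06}]'; python3 st.py
python3 -c "
from h import *
import pickle
D={n:grab(n,n+'8.png') for n in ['top','side']};pickle.dump(D,open('d8.pkl','wb'))
c2=cv2.resize(D['side']['pixels'][220:370,110:300],None,fx=4,fy=4)
cv2.imwrite('pics/c12.png',cv2.convertScaleAbs(c2,alpha=1.7))"
```

```text
t: 10.5
ee_pos: [383.5, 182.6, 253.6]
orientation: [0.057, 3.14, 0.0]
ft_force: [-0.5, 0.3, 1.0]
width: 60.2
t: 11.1
ee_pos: [384.9, 3.6, 253.5]
orientation: [0.058, 3.14, 0.0]
ft_force: [-0.3, 0.7, 0.4]
width: 59.8
t 11.1 tcp [384.91   3.57 253.47] yaw tool y 87.87387044459055 z axis [ 0.  0. -1.] F [-0.3   0.69  0.41] w 59.8274370444593 q [-0.02  0.01  2.09  0.    1.04 -1.56]
```

View pics/c12.png

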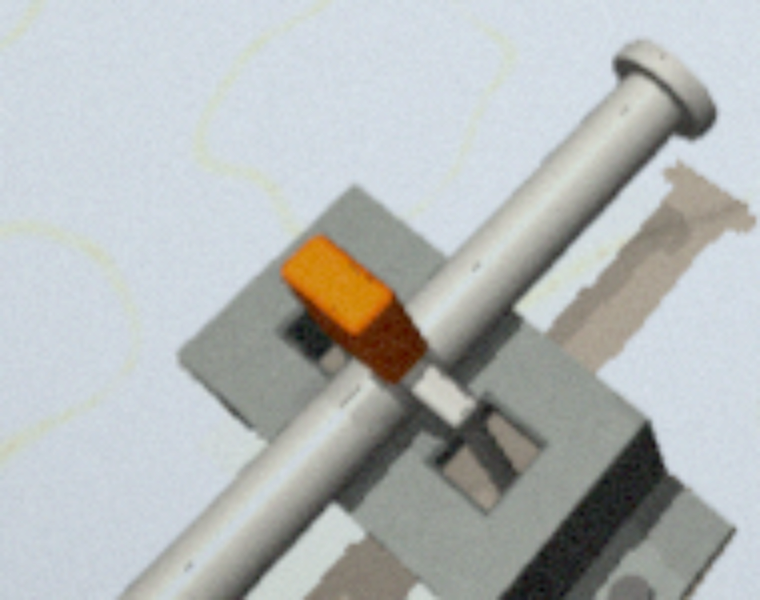

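View pics/top8.png

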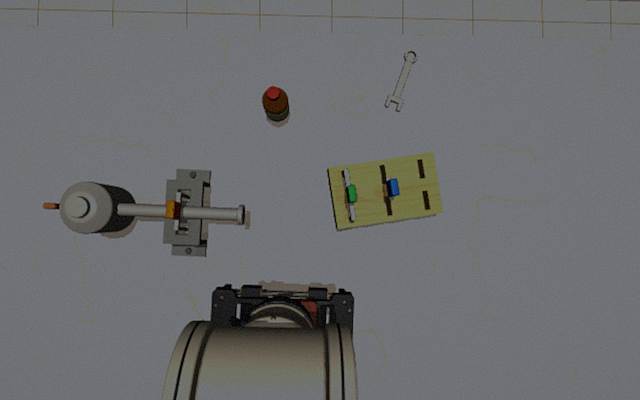

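Seated astride the pipe; I'll measure the height from both views, then hand in.

```bash
python3 - <<'E'
from h import *
import pickle
np.set_printoptions(precision=1,suppress=True)
D=pickle.load(open('d8.pkl','rb'));T,S=D['top'],D['side'];res=[]
for d,(y0,y1,x0,x1) in ((T,(190,230,155,190)),(S,(270,330,170,230))):
    h=cv2.cvtColor(cv2.GaussianBlur(d['pixels'],(3,3),0),cv2.COLOR_BGR2HSV)[y0:y1,x0:x1]
    m=(cv2.inRange(h,(5,150,0),(22,255,255))>0); m&=h[...,2]>0.62*np.percentile(h[...,2][m],97)
    q=np.argwhere(m)[:,::-1]; res.append(q.mean(0)+[x0,y0]); print(res[-1],cv2.minAreaRect(q.astype(np.float32)))
print(tri(T,[res[0]],S,[res[1]]), plane(T,[res[0]],136),plane(S,[res[1]],136))
E
python3 -c "
from h import *
ctrl.close_job()"; python3 st.py
```

```text
[169.9 209. ] ((15.0, 19.5), (17.0, 8.0), 90.0)
[193.9 290.9] ((23.858821868896484, 20.66470718383789), (25.597793579101562, 15.293598175048828), 40.60129928588867)
[[526.5 233.3 131.6   1.5]] [[525.8 231.1 136. ]] [[524.6 234.4 136. ]]
the job is handed in; nothing more can be done
the job is handed in; nothing more can be done
```

I clamped the pipe with the orange U-bolt and handed the job in at about 11 s of the 40 s allowed. I gripped it by its block, lifted it out of the rack and carried it over. I lowered it with a leg in each hole until about 7 N of contact showed the crossbar on the pipe, then opened the fingers and backed the arm away.

**Last checks:**
- **Position:** two views put the block's top at about (526, 233), against about (523, 233) measured for the bracket. That is roughly 3 mm off, where 25 mm is allowed.
- **Fit:** it stands upright, and the near leg is seen through its hole. The far hole is half hidden behind the grip block, so that leg was not seen directly at the end. Just before lowering, both leg ends measured within about 2 mm of their holes.
- **Bystanders:** blue and green look unmoved in the rack, in the last top view. I did not measure them again.

**One disagreement:** the final two-view height for the block's top was 132 mm, against 136 mm expected at home. The same method read 3 to 4 mm low on all three blocks in the rack at the start, so I take it as seated. Finger height at contact put the leg ends at about 12 mm, under the 18 mm limit.

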